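Tip the grinding balls out of a bail-handled pail into the steel tray

ROBOT

A 6-joint arm with a two-finger parallel gripper is mounted at the origin on a cart in front of the work surface, level with it; the furniture and walls round the work are solid. World frame = base frame: x ahead of the robot, y to its left, z up, the work surface at z = 0. Lengths are in m, angles in rad, forces in N, time in s.
With the tool pointing down it reaches from about 0.375 to 0.975 m from the base axis. Payload 3.8 kg.
Tool frame: the origin (TCP) lies between the finger pads; the fingertips stand 11 mm ahead of it and the grasp point (between the pads) lies 8 mm behind it (bot.nose_length is the y of the fingertips in the tool frame, in m); y points along the fingers, z is the direction in which the jaws open and shut, and the axes are right-handed (so a half turn about y gives the same grasp; the last joint's range is limited). The gripper opens to 85 mm and grips with 20 to 120 N. Pads are 22 mm wide; open, the fingers measure 114 mm over their backs; the gripper's body (76 mm by 85 mm) begins 54 mm behind the grasp point. The pads swing forward as they close: fully open they stand 13 mm farther back than shut.
Start: joints at [-1.29, 0.264, 1.604, -0, 1.274, -0.037], TCP at [0.211, -0.641, 0.212] pointing down, gripper open.
Joint ranges: [-2.63, 2.63], [-0.94, 2.18], [0.31, 2.57], [-1.31, 4.45], [0, 2.66], [-2.55, 2.55]. Speed limits (rad/s): [2.57, 2.57, 3.14, 3.14, 3.14, 3.14].

INTERFACE

Orientations are given as a unit quaternion [w, x, y, z].
In Python, from plant import bot, viewer, job gives the robot as it stands.
- The arm moves only by the tool play_rows, never from a script. Its argument "increments" is a list of rows, each a list of 4 numbers: the shift along the world's x, y, z in cm, then the turn about the world's z in rad. A call has 1 to 12 rows; each row is the pose to reach, as a shift and turn from the pose commanded when the call began; what a row does not reach only later rows make up. A row lasts 1/8 s, in which the tool goes at most 62.5 mm and 10.7 degrees, less where a joint would pass 70% of its speed; a pose out of reach is approached as far as the arm can. A call with a gripper value outside its range is refused whole. "jaw" is the closure, from -1 (fully open) to 1 (shut), set as the call begins (left out, the last holds). The fingers move at their own pace and stop on an object; "newtons" is the grip in N (left out, the last holds). Time passes only in rows, so rows that repeat a pose let the fingers close. It gives the time, the measured TCP pose, the force and the opening at its end, in the units of the state.
- bot.observe(): the state, without advancing time (a new reading comes with each control period).
- viewer.read_camera(name): name is "side" or "top"; returns a dict with "image" (420x560x3 uint8, red, green, blue), "fx", "fy", "cx", "cy" (pixels), "k1" (the pictures are not rectified: a ray, as slopes to the right and down, at radius r is drawn at 1 + k1 r^2 times it, then the intrinsics apply), "view" (4x4, takes a point from world to camera coordinates). Camera axes: x right, y down, z forward; pixel columns grow to the right and rows downward; lengths in m; the calibration is good to about 2 mm. A picture is of the moment at which its call begins. There is no depth.
- job.finish_job(): hands the job in, once; it reports no verdict.
The state is a dict: "time": time; "q": joint angles; "joint_vel": joint speeds; "effort": joint torques, N m; "ee_pos": TCP position; "tool_rot": TCP orientation; "ft_force": force on the tool from outside, world axes, zero at the start; "ft_torque": the same for the moment, N m; "finger_gap": finger opening in m.
Only numpy, scipy, OpenCV 4.12 (cv2) and the standard library are available. Lean on these libraries where they do the work, as an engineer would, in place of code of your own. Each camera call takes 0.05 s, during which the arm holds its last target.

TASK

Pick up the small steel pail by its bail, stand it upright in the shallow steel tray and let go; then take it by the ball knob at its foot and tip it until its foot is higher than its mouth, so that the three grinding balls inside roll out into the tray. Leave the empty pail lying on its side in the tray, with all the balls outside it in the tray.

Things in the scene. Friction and masses are not known exactly. Their poses are not given: they have to be found in the camera images.
- pail: Small open steel pail, upright on the bench behind the blue mixer, three balls inside: 75 mm high, 60 mm across at the foot, 76 mm at the rolled rim, wall 3 mm, about 0.28 kg. Origin: centre of its underside; z up its axis, x along the line of its bail ears, y away from the foot knob (the knob stands out on the -y side; the pail tips over towards its +y).
- bail: The pail's wire bail. Origin: middle of its hinge line (the pail's x), on the pail's axis 66 mm above the underside. It stands upright at first, held by light hinge friction, and can fold 1.5 rad either way. Its grip, a black round sleeve 14 mm thick and 48 mm long parallel to x, lies 50 mm from the origin along the bail's z: 116 mm above the underside.
- knob: Black ball knob, 22 mm across, on an 8 mm stem at the pail's foot. Origin: the ball's centre, 75 mm from the pail's axis on its -y side, 27 mm above the underside. Pinched across the pail's x, it swivels freely on a pin along x: lifted by it, the pail hangs, mouth 20 degrees below level, rim 126 mm below the ball. With the pail lying on its side it is 110 mm above the tray floor.
- tray_spot (a point): Point on the floor of the shallow steel tray, on its long centre line, 20 mm from its centre towards the right-hand short end. The tray is fixed on the left of the bench: 250 x 165 mm, upright 3 mm walls, 25 mm high; flat floor 3 mm above bench. Axes: y along the tray away from that end, x across, z up. A pail standing here, knob towards the right-hand end (its y along this y), has room to tip.
- ball_0_center (a point): Centre of a white ceramic grinding ball, 22 mm in diameter, 20 g, one of three lying in the pail.
- ball_1_center (a point): Centre of the second grinding ball.
- ball_2_center (a point): Centre of the third grinding ball.

How it is judged:
By the outcome, as a careful person would: the job done as asked, in the order asked, and still so for the second after the job is handed in, with the robot touching nothing.
It also fails if it takes over 61 s, if anything falls off the work surface, if the arm or the gripper's body presses on something with over 40 N, if the wrist force passes 120 N, or if a joint passes its speed limit or range.

## Working session

There is one attempt and no reset: what is moved stays moved. The work goes in short steps, Python scripts to look and compute and a tool call to move; the robot and the scene stay as the last step left them, time stands still between calls to the robot, and variables do not carry over. Pictures are saved under pics/ and viewed, and the job is handed in when it is done.

Besides the shell and the picture viewer there is one more tool, called as name([rows], argument=value, ...), one row to a line, values as JSON. play_rows: Moves the arm, as the interface text tells. Its arguments: {"type":"object","properties":{"increments":{"type":"array"},"jaw":{"type":"number"},"newtons":{"type":"number"}},"required":["increments"]}

```bash
ls; mkdir -p pics; cat > h.py <<'E'
import numpy as np, cv2
def save(c,n): cv2.imwrite('pics/'+n+'.png', cv2.cvtColor(c['image'],cv2.COLOR_RGB2BGR))
def proj(c,p):
    V=np.array(c['view']); q=V[:3,:3]@np.array(p,float)+V[:3,3]; x,y=q[0]/q[2],q[1]/q[2]; s=1+c['k1']*(x*x+y*y)
    return np.array([c['fx']*x*s+c['cx'],c['fy']*y*s+c['cy']])
def ray(c,u,v):
    xd,yd=(u-c['cx'])/c['fx'],(v-c['cy'])/c['fy']; x,y=xd,yd
    for _ in range(30):
        s=1+c['k1']*(x*x+y*y); x,y=xd/s,yd/s
    V=np.array(c['view']); d=V[:3,:3].T@np.array([x,y,1]); o=-V[:3,:3].T@V[:3,3]
    return o,d/np.linalg.norm(d)
def atz(c,u,v,z):
    o,d=ray(c,u,v); return o+d*(z-o[2])/d[2]
def tri(r1,r2):
    (o1,d1),(o2,d2)=r1,r2
    A=np.stack([d1,-d2],1); t=np.linalg.lstsq(A,o2-o1,rcond=None)[0]
    a,b=o1+d1*t[0],o2+d2*t[1]; return (a+b)/2,np.linalg.norm(a-b)
E
python3 - <<'E'
from plant import bot,viewer,job
from h import *
print(bot.observe(), bot.nose_length)
for n in('side','top'):
    c=viewer.read_camera(n); save(c,n+'0'); print(n,c['fx'],c['cx'],c['cy'],c['k1'],np.array(c['view']).round(3).tolist())
E
```

```text
pics
{'time': 0.0, 'q': array([-1.28991586e+00,  2.64740469e-01,  1.60540139e+00,  2.69272218e-05,
        1.27369351e+00, -3.68703552e-02]), 'joint_vel': array([-5.08946023e-04,  3.95092610e-05, -1.16897611e-03,  1.27492741e-03,
        3.29259203e-04, -4.25868711e-06]), 'effort': array([-3.23422501e-03, -5.15121174e+01, -3.67320585e+01, -4.70487739e-04,
        1.28955589e-02,  6.94698571e-06]), 'ee_pos': array([ 0.21069943, -0.64044717,  0.21115583]), 'tool_rot': array([ 0.11177956, -0.1119545 ,  0.69898949, -0.69741323]), 'ft_force': array([-0.79458695,  0.73191734, -0.1606472 ]), 'ft_torque': array([-0.04886744, -0.04563584,  0.02859694]), 'finger_gap': 0.08563784426950259} 0.011
side 457.87219968316316 282.6085073903511 207.0792556307045 -0.04838147112149465 [[-0.993, -0.12, 0.019, 0.59], [-0.061, 0.357, -0.932, 0.066], [0.105, -0.926, -0.362, 1.355], [0.0, 0.0, 0.0, 1.0]]
top 379.28266471589313 276.4424372264037 211.50682139168325 -0.02144927246062175 [[-0.017, -1.0, 0.007, 0.132], [-0.988, 0.016, -0.157, 0.578], [0.156, -0.01, -0.988, 0.827], [0.0, 0.0, 0.0, 1.0]]
```

View pics/side0.png

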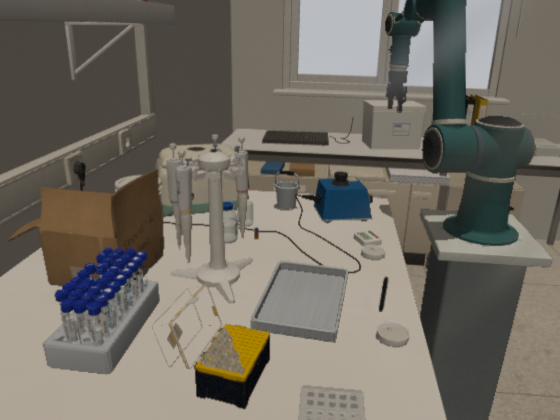

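View pics/top0.png

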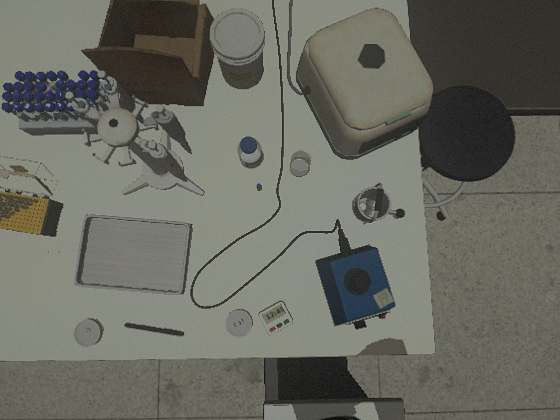

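The pail is at about (371,203) in the top view with its knob at (399,213). The tray is around (135,253). I'll zoom in on both.

```bash
python3 - <<'E'
import cv2
t=cv2.imread('pics/top0.png'); s=cv2.imread('pics/side0.png')
cv2.imwrite('pics/z1.png',cv2.resize(t[165:245,330:430],None,fx=8,fy=7.5*8/7.5*0.93,interpolation=3)[:600])
cv2.imwrite('pics/z2.png',cv2.resize(t[200:305,65:205],None,fx=5,fy=5,interpolation=3))
cv2.imwrite('pics/z3.png',cv2.resize(s[160:230,250:350],None,fx=8,fy=8,interpolation=3))
E
```

```text
(no output)
```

View pics/z1.png

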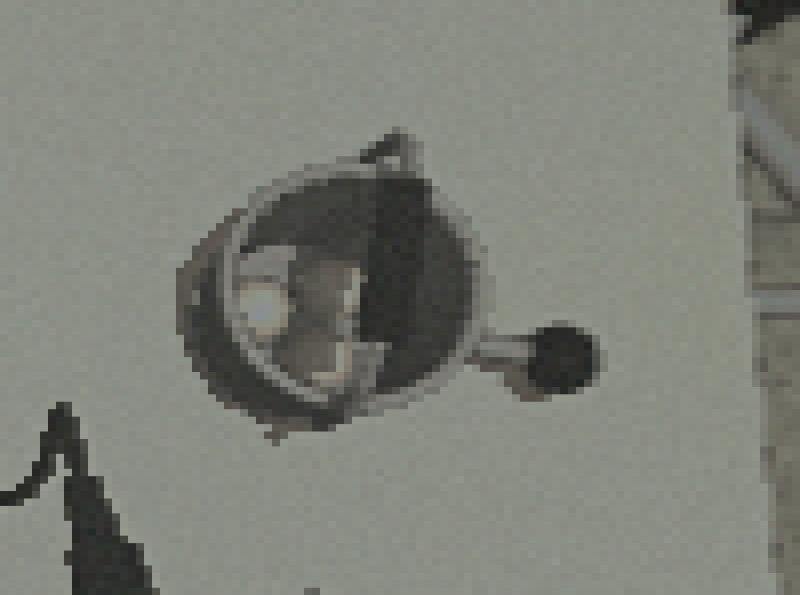

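View pics/z2.png

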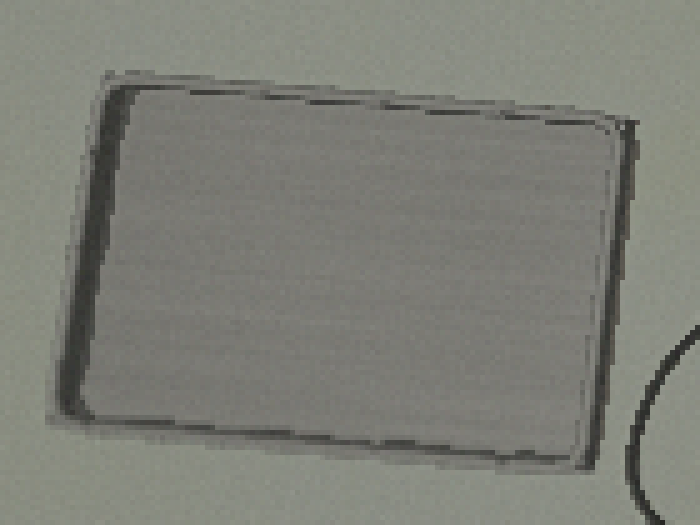

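View pics/z3.png

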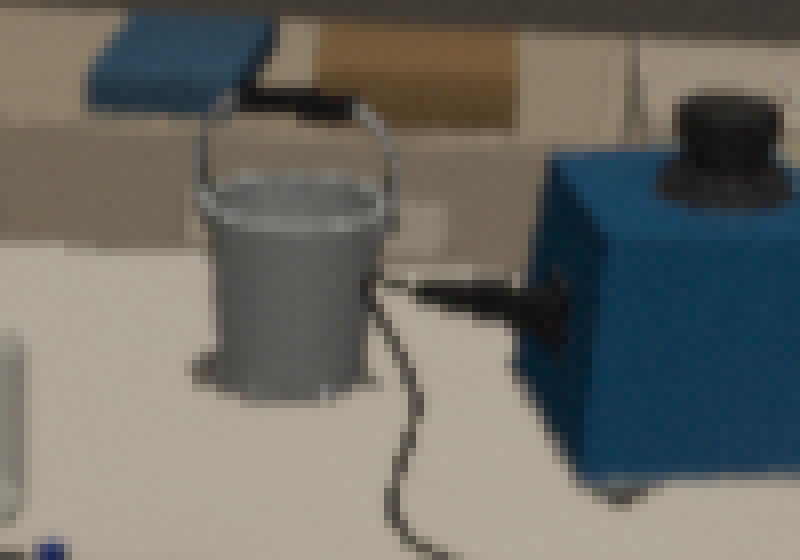

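```bash
python3 - <<'E'
from plant import viewer
from h import *
T=viewer.read_camera('top');S=viewer.read_camera('side')
k=atz(T,400.5,213.4,.027); r=atz(T,374.1,204,.075)
print('knob',k,'rim',r,'dist',np.hypot(*(k-r)[:2]),'heading y',np.arctan2(*(r-k)[1::-1]))
g=tri(ray(T,380,200.5),ray(S,287.2,172.5)); print('grip',g)
print('side grip at z.116',atz(S,287.2,172.5,.116), 'top', atz(T,380,200.5,.116))
# side base: bottom center
b=[(218,355),(365,355)]
# predicted outlines for model
for h in [np.arctan2(*(r-k)[1::-1])]:
    y=np.array([np.cos(h),np.sin(h)]); x=np.array([y[1],-y[0]])
    for nm,p in [('rimc',[*r[:2],.075]),('gripc',[*r[:2],.116]),('g+',[*(r[:2]+.024*x),.116]),('g-',[*(r[:2]-.024*x),.116]),('foot',[*r[:2],0])]:
        a=proj(T,p);s=proj(S,p);print(nm,a,((a-[330,165])*[8,7.44]).round(), s, ((s-[250,160])*8).round())
# tray corners: zoom -> px; outer top rim z=.025
c=np.array([(108,75),(636,122),(592,468),(50,422)])/5+[65,200]
P=np.array([atz(T,*q,.025) for q in c]);print(P.round(4)); print([np.linalg.norm(P[i]-P[(i+1)%4]).round(4) for i in range(4)],P.mean(0))
E
```

```text
knob [ 0.57391275 -0.1699094   0.027     ] rim [ 0.5890183  -0.09557768  0.075     ] dist 0.07585104923717469 heading y 1.3703083352289367
grip (array([ 0.5918297 , -0.09846141,  0.1124807 ]), np.float64(0.0038612662790977474))
side grip at z.116 [ 0.59263284 -0.08787572  0.116     ] top [ 0.58922287 -0.09745259  0.116     ]
rimc [374.1 204. ] [353. 290.] [288.28746476 184.05160058] [306. 192.]
gripc [379.12998332 200.60811702] [393. 265.] [288.59082353 171.86906593] [309.  95.]
g+ [380.69083   189.7590495] [406. 184.] [281.47426083 171.05386838] [252.  88.]
g- [377.55062164 211.56019328] [380. 346.] [295.7746101  172.69282691] [366. 102.]
foot [366.03879631 209.43458216] [288. 331.] [287.7468946  205.72548781] [302. 366.]
[[0.5825 0.5694 0.025 ]
 [0.5562 0.32   0.025 ]
 [0.3978 0.3375 0.025 ]
 [0.422  0.5867 0.025 ]]
[np.float64(0.2508), np.float64(0.1594), np.float64(0.2504), np.float64(0.1614)] [0.48959169 0.45341329 0.025     ]
```

```bash
python3 - <<'E'
from plant import viewer,bot
from h import *
from scipy.spatial.transform import Rotation as R
T=viewer.read_camera('top');S=viewer.read_camera('side')
for n,a,b in [('mixer knob',(357,281),(341,177)),('pipette stand hub',(116,122),(215,160)),('pip lower right top',(150,148),(182,165)),('bottle',(249,144),(228,207))]:
    print(n,tri(ray(T,*a),ray(S,*b)))
for p in [(204,190),(190,145),(165,185),(300,160),(249,165),(375,155)]: print(p,atz(T,*p,0)[:2],atz(T,*p,.15)[:2])
q=bot.observe()['tool_rot']; M=R.from_quat(np.roll(q,-1)).as_matrix(); print(M.round(3)); print('z head',np.arctan2(M[1,2],M[0,2]))
E
```

```text
mixer knob (array([ 0.42241754, -0.03766596,  0.12632938]), np.float64(0.0009313296508776641))
pipette stand hub (array([0.69849397, 0.39800705, 0.28493247]), np.float64(0.009134570640735314))
pip lower right top (array([0.72453001, 0.37024392, 0.24346379]), np.float64(0.10644541954394372))
bottle (array([0.72409913, 0.18147641, 0.09347814]), np.float64(0.004266544116049879))
(204, 190) [0.64348113 0.29802371] [0.61046351 0.27041721]
(190, 145) [0.75858501 0.33442116] [0.70652291 0.30079253]
(165, 185) [0.65755763 0.39366074] [0.622211   0.35023064]
(300, 160) [0.7156047  0.06158639] [0.6706539  0.07309958]
(249, 165) [0.70475434 0.18784572] [0.66159878 0.1784687 ]
(375, 155) [ 0.72582006 -0.12555642] [ 0.67917907 -0.08307956]
[[-0.95  -0.     0.312]
 [-0.312  0.001 -0.95 ]
 [ 0.    -1.    -0.001]]
z head -1.2530014940280907
```

```bash
python3 - <<'E'
import cv2
s=cv2.imread('pics/side0.png');t=cv2.imread('pics/top0.png')
cv2.imwrite('pics/z4.png',cv2.resize(s[120:340,140:400],None,fx=2.7,fy=2.7,interpolation=3))
cv2.imwrite('pics/z5.png',cv2.resize(t[60:300,70:320],None,fx=2.4,fy=2.4,interpolation=3))
E
```

```text
(no output)
```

View pics/z4.png

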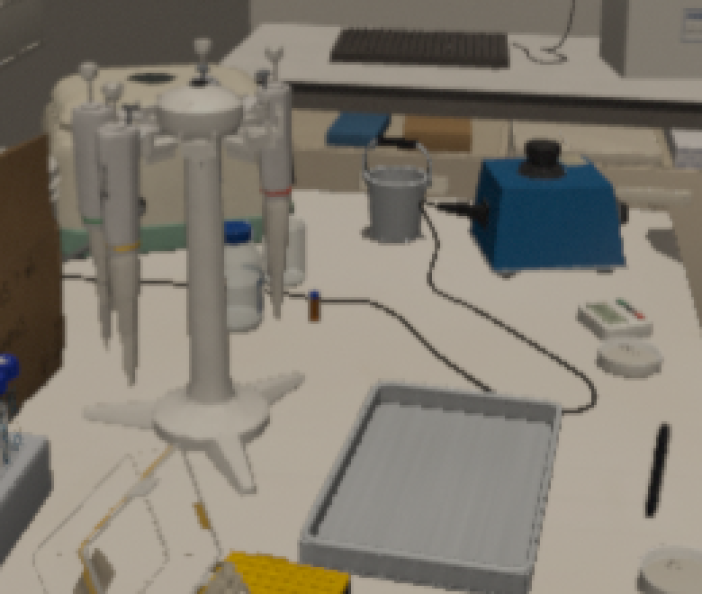

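View pics/z5.png

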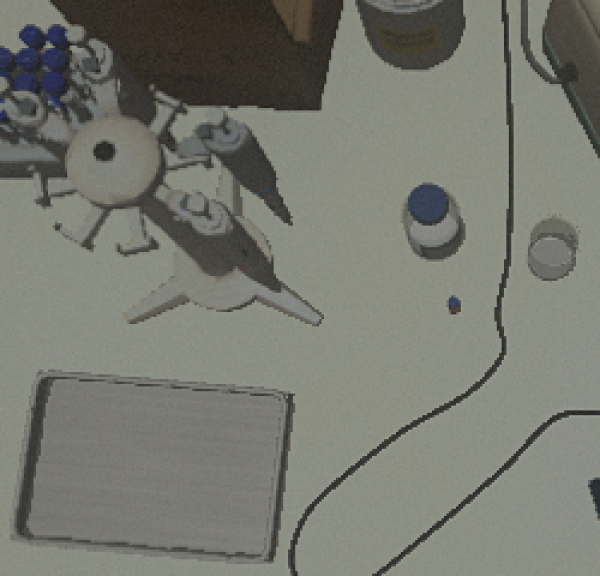

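play_rows([
  [4, 6, 0, 0.15],
  [8, 12, 0, 0.3],
  [12, 18, 0, 0.45],
  [16, 24, 0, 0.6],
  [20, 30, 0, 0.75],
  [24, 36, 0, 0.9],
  [28, 41, 0, 1.05],
  [32, 46, 0, 1.2],
  [34, 49, 0, 1.35],
  [36, 52, 0, 1.5],
  [37, 53.5, 0, 1.65],
  [37.5, 54, 0, 1.8],
], jaw=-1)

```text
time: 1.8
ee_pos: [0.5868, -0.099, 0.2124]
tool_rot: [0.618, -0.618, 0.344, -0.344]
ft_force: [-0.3, -0.5, -0.2]
finger_gap: 0.0857
```

```bash
python3 - <<'E'
from plant import viewer,bot
o=bot.observe(); print(o['q'].round(3),o['ee_pos'],o['time'])
E
```

```text
[-0.209  0.114  1.781  0.     1.247 -0.764] [ 0.58681602 -0.09903852  0.21235923] 1.8
```

play_rows([
  [0.4, 0.5, 0, 0.17],
  [0.4, 0.5, 0, 0.34],
  [0.4, 0.5, 0, 0.51],
  [0.4, 0.5, -1, 0.68],
  [0.4, 0.5, -3, 0.82],
  [0.4, 0.5, -5, 0.82],
  [0.4, 0.5, -7, 0.82],
  [0.4, 0.5, -9, 0.82],
  [0.4, 0.5, -10, 0.82],
  [0.4, 0.5, -10.4, 0.82],
  [0.4, 0.5, -10.4, 0.82],
])

```text
time: 3.18
ee_pos: [0.5902, -0.0962, 0.1086]
tool_rot: [-0.703, 0.703, -0.072, 0.072]
ft_force: [0.4, -0.1, 0.7]
finger_gap: 0.0855
```

```bash
python3 - <<'E'
from plant import viewer,bot
from h import *
T=viewer.read_camera('top');S=viewer.read_camera('side')
a=cv2.resize(T['image'][130:270,290:450],None,fx=2.45,fy=3.3);b=cv2.resize(S['image'][120:230,220:350],None,fx=3,fy=4.2)
print(a.shape,b.shape)
save({'image':np.hstack([a[:460],b[:460]])},'p1')
E
```

```text
(462, 392, 3) (462, 390, 3)
```

View pics/p1.png

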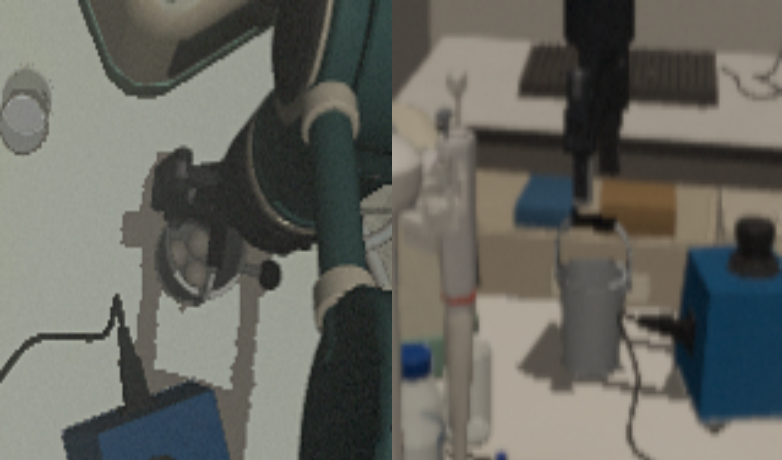

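```bash
python3 - <<'E'
from plant import viewer,bot
from h import *
S=viewer.read_camera('side');T=viewer.read_camera('top')
o=bot.observe();print(o['time'],o['ee_pos'],o['q'].round(3))
for p in [(.5902,-.0962,.116),(.5902,-.0962,.097),(.5902+.0086,-.0962+.043,.11),(.5902-.0086,-.0962-.043,.11)]: print(proj(S,p),proj(T,p))
cv2.imwrite('pics/p2.png',cv2.resize(S['image'][100:230,240:350],None,fx=5,fy=4.6)[:,:,::-1])
cv2.imwrite('pics/p3.png',cv2.resize(T['image'][130:240,320:420],None,fx=5,fy=5)[:,:,::-1])
E
```

```text
3.375 [ 0.59060734 -0.09634245  0.10942032] [-0.203  0.204  1.876 -0.     1.06  -1.57 ]
[288.24467456 171.79377634] [379.38733613 200.05779291]
[288.10505168 177.46679141] [376.9900664  201.68300198]
[283.95610024 177.43135557] [358.44673399 196.94861478]
[292.22466053 169.94992826] [398.79835542 204.21481945]
```

View pics/p2.png

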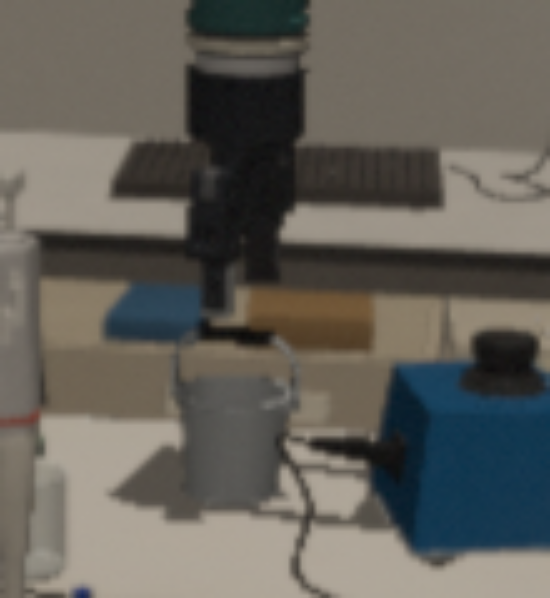

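View pics/p3.png

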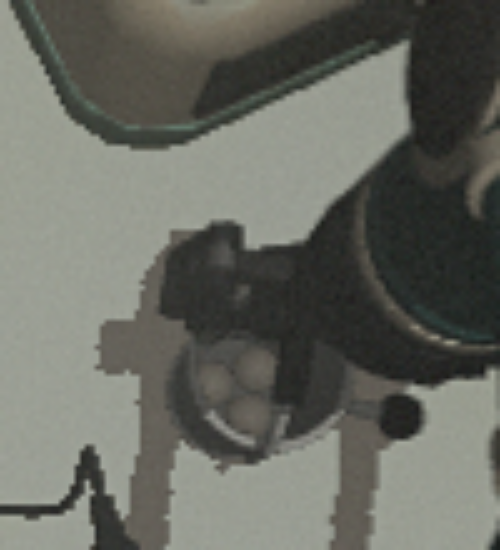

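The side view puts the fingertips at about row 169, above where I predicted. I'll half-close the jaws, which swings the pads forward, and measure again.

play_rows([
  [0, 0, 0, 0],
  [0, 0, 0, 0],
  [0, 0, 0, 0],
], jaw=0.2, newtons=30)

```text
time: 3.75
ee_pos: [0.59, -0.0962, 0.1086]
tool_rot: [-0.703, 0.703, -0.072, 0.072]
ft_force: [0.2, 0.5, -0.1]
finger_gap: 0.0346
```

```bash
python3 - <<'E'
from plant import viewer,bot
from h import *
S=viewer.read_camera('side')
o=bot.observe();print(o['time'],o['ee_pos'],o['finger_gap'])
h=o['finger_gap']/2
for p in [(.5902,-.0962,.116),(.5902+.2*h,-.0962+.98*h,.1),(.5902-.2*h,-.0962-.98*h,.1)]: print((proj(S,p)-[260,120])*9)
cv2.imwrite('pics/p4.png',cv2.resize(S['image'][120:185,260:320],None,fx=9,fy=9,interpolation=3)[:,:,::-1])
E
```

```text
3.8 [ 0.58991004 -0.09620164  0.10851128] 0.03400543157273222
[254.20207106 466.14398702]
[238.42191957 522.58017064]
[267.56465341 496.0341215 ]
```

View pics/p4.png

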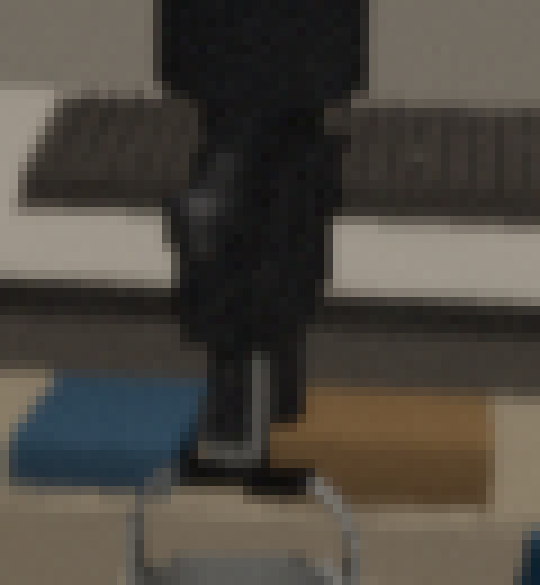

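play_rows([
  [0, 0, -0.5, 0],
  [0, 0, -1, 0],
  [0, 0, -1.5, 0],
  [0, 0, -1.5, 0],
])

```text
time: 4.3
ee_pos: [0.5893, -0.0961, 0.0925]
tool_rot: [0.703, -0.703, 0.073, -0.071]
ft_force: [-0.8, 0.2, 0.2]
finger_gap: 0.0343
```

```bash
python3 - <<'E'
from plant import viewer,bot
from h import *
S=viewer.read_camera('side');T=viewer.read_camera('top')
a=cv2.resize(S['image'][130:190,260:320],None,fx=6,fy=9,interpolation=3);b=cv2.resize(T['image'][165:225,350:410],None,fx=6,fy=9,interpolation=3)
save({'image':np.hstack([a,b])},'p5')
E
```

```text
(no output)
```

View pics/p5.png

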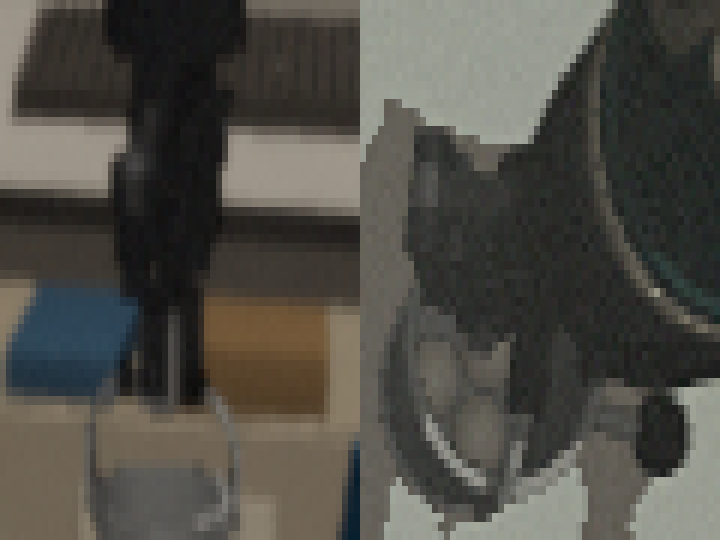

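play_rows([
  [0, 0, -0.5, 0],
  [0, 0, -1, 0],
  [0, 0, -1.4, 0],
  [0, 0, -1.4, 0],
])

```text
time: 4.9
ee_pos: [0.5894, -0.0961, 0.0788]
tool_rot: [0.703, -0.703, 0.072, -0.072]
ft_force: [-0.9, 0.2, -0.1]
finger_gap: 0.0345
```

```bash
python3 - <<'E'
from plant import viewer,bot
from h import *
S=viewer.read_camera('side');T=viewer.read_camera('top')
a=cv2.resize(S['image'][130:190,260:320],None,fx=6,fy=9,interpolation=3);b=cv2.resize(T['image'][165:225,350:410],None,fx=6,fy=9,interpolation=3)
save({'image':np.hstack([a,b])},'p6')
E
```

```text
(no output)
```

View pics/p6.png

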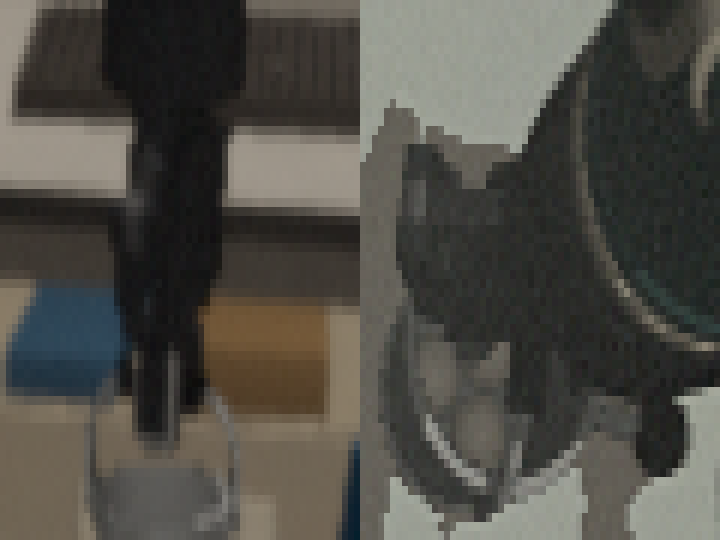

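Both tips now straddle the sleeve, with the near tip at about row 179. I'll close.

play_rows([
  [0, 0, 0, 0],
  [0, 0, 0, 0],
  [0, 0, 0, 0],
  [0, 0, 0, 0],
  [0, 0, 1, 0],
  [0, 0, 2, 0],
  [0, 0, 3, 0],
  [0, 0, 3, 0],
], jaw=1, newtons=40)

```text
time: 6.0
ee_pos: [0.591, -0.0964, 0.111]
tool_rot: [-0.703, 0.704, -0.071, 0.073]
ft_force: [0.4, -0.1, -3.0]
finger_gap: 0.0126
```

```bash
python3 - <<'E'
from plant import viewer,bot
from h import *
S=viewer.read_camera('side');T=viewer.read_camera('top')
a=cv2.resize(S['image'][120:220,240:340],None,fx=4,fy=5,interpolation=3);b=cv2.resize(T['image'][145:245,330:430],None,fx=4,fy=5,interpolation=3)
save({'image':np.hstack([a,b])},'p7')
E
```

```text
(no output)
```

View pics/p7.png

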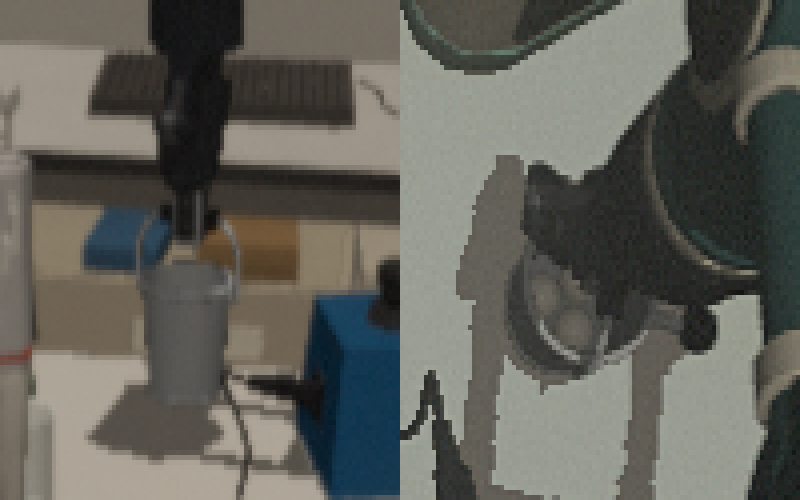

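play_rows([
  [0, 0, 1.5, 0],
  [0, 0, 3.5, 0],
  [0, 0.5, 5.5, 0],
  [0, 1.5, 6.5, 0],
  [-0.2, 3, 7, 0],
  [-0.6, 5, 7, 0],
  [-1.1, 7.5, 7, 0.01],
  [-1.6, 10, 7, 0.02],
  [-2.1, 12.5, 7, 0.03],
  [-2.6, 15, 7, 0.04],
  [-3.1, 17.5, 7, 0.05],
  [-3.6, 20, 7, 0.06],
])

```text
time: 7.6
ee_pos: [0.5522, 0.1058, 0.1782]
tool_rot: [-0.705, 0.705, -0.051, 0.05]
ft_force: [-0.0, -0.7, -3.7]
finger_gap: 0.0126
```

play_rows([
  [-0.5, 2.5, 0, 0.01],
  [-1, 5, 0, 0.02],
  [-1.5, 7.5, 0, 0.03],
  [-2, 10, 0, 0.04],
  [-2.5, 12.5, 0, 0.04],
  [-3, 15, 0, 0.04],
  [-3.5, 17.5, 0, 0.04],
  [-4, 20, 0, 0.04],
  [-4.5, 22.5, 0, 0.04],
  [-5, 25, 0, 0.04],
  [-5.5, 27, 0, 0.04],
  [-5.9, 29, 0, 0.04],
])

```text
time: 9.1
ee_pos: [0.4936, 0.3949, 0.1787]
tool_rot: [-0.706, 0.707, -0.037, 0.036]
ft_force: [0.5, 0.3, -2.9]
finger_gap: 0.0131
```

play_rows([
  [-0.3, 1.5, 0, 0],
  [-0.5, 2.7, 0, 0],
  [-0.6, 3.5, 0, 0],
  [-0.7, 4, 0, 0],
  [-0.7, 4, 0, 0],
  [-0.7, 4, -2, 0],
  [-0.7, 4, -4, 0],
  [-0.7, 4, -5, 0],
  [-0.7, 4, -5, 0],
  [-0.7, 4, -5, 0],
])

```text
time: 10.35
ee_pos: [0.4883, 0.434, 0.1298]
tool_rot: [0.706, -0.706, 0.037, -0.037]
ft_force: [0.1, 0.2, -4.4]
finger_gap: 0.0121
```

```bash
python3 - <<'E'
from plant import viewer,bot
from h import *
print(bot.observe()['q'].round(2))
S=viewer.read_camera('side');T=viewer.read_camera('top')
a=cv2.resize(S['image'][180:350,200:380],None,fx=2.2,fy=3.2,interpolation=3);b=cv2.resize(T['image'][180:350,60:240],None,fx=2.2,fy=3.2,interpolation=3)
save({'image':np.hstack([a,b])},'p8')
E
```

```text
[ 0.69  0.28  1.74 -0.    1.12 -0.78]
```

View pics/p8.png

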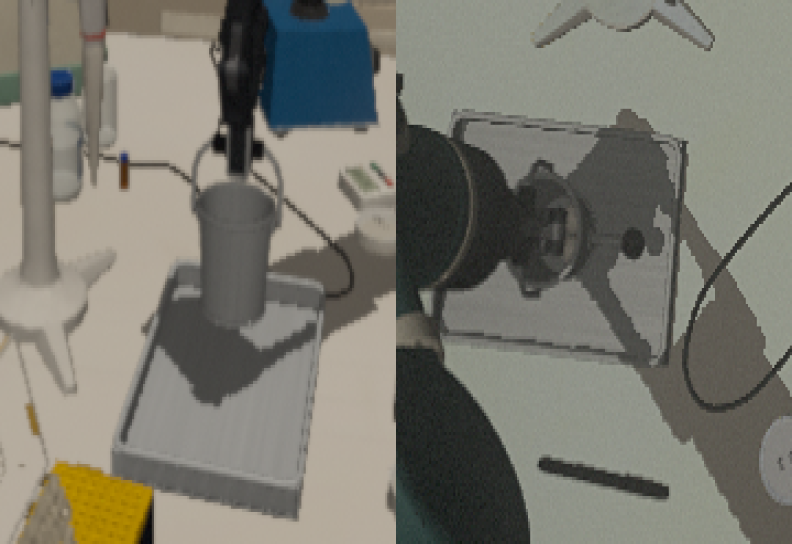

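play_rows([
  [0, 0, -1, 0],
  [0, 0, -2, 0],
  [0, 0, -3, 0],
  [0, 0, -3.6, 0],
  [0, 0, -4.1, 0],
  [0, 0, -4.4, 0],
  [0, 0, -4.6, 0],
  [0, 0, -4.7, 0],
  [0, 0, -4.7, 0],
])

```text
time: 11.58
ee_pos: [0.4886, 0.4347, 0.0837]
tool_rot: [0.707, -0.705, 0.036, -0.037]
ft_force: [-0.0, 1.3, 0.9]
finger_gap: 0.0127
```

```bash
python3 - <<'E'
from plant import viewer,bot
from h import *
S=viewer.read_camera('side');T=viewer.read_camera('top')
a=cv2.resize(S['image'][180:350,200:380],None,fx=2.2,fy=3.2,interpolation=3);b=cv2.resize(T['image'][180:350,60:240],None,fx=2.2,fy=3.2,interpolation=3)
save({'image':np.hstack([a,b])},'p9')
E
```

```text
(no output)
```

View pics/p9.png

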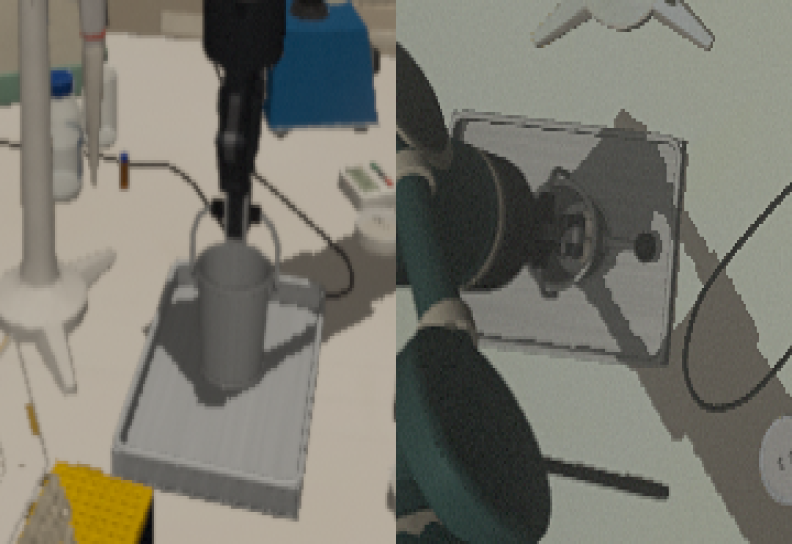

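play_rows([
  [0, 0, 0, 0],
  [0, 0, 0, 0],
  [0, 0, 0, 0],
  [0, 0, 1, 0],
  [0, 0, 3, 0],
  [0, 0, 6, 0],
  [0, 0, 9, 0],
  [0, 0, 12, 0],
  [0, 0, 13, 0],
], jaw=0.2)

```text
time: 12.8
ee_pos: [0.4895, 0.4351, 0.2172]
tool_rot: [0.708, -0.705, 0.035, -0.038]
ft_force: [0.3, -0.7, -0.3]
finger_gap: 0.0338
```

```bash
python3 - <<'E'
from plant import viewer,bot
from h import *
S=viewer.read_camera('side');T=viewer.read_camera('top')
a=cv2.resize(S['image'][180:350,200:380],None,fx=2.2,fy=3.2,interpolation=3);b=cv2.resize(T['image'][180:350,60:240],None,fx=2.2,fy=3.2,interpolation=3)
save({'image':np.hstack([a,b])},'p10')
E
```

```text
(no output)
```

View pics/p10.png

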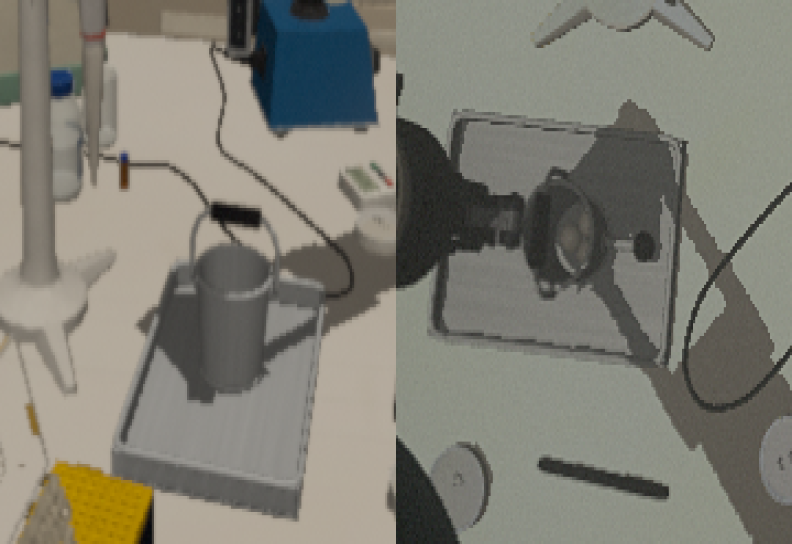

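```bash
python3 - <<'E'
from plant import viewer,bot
from h import *
o=bot.observe();print(o['ee_pos'],o['tool_rot'],o['time'])
S=viewer.read_camera('side');T=viewer.read_camera('top')
cv2.imwrite('pics/p11.png',cv2.resize(T['image'][225:290,120:215],None,fx=8,fy=8,interpolation=3)[:,:,::-1])
k=atz(T,173.2,257.2,.030);print(k)
E
```

```text
[0.4888661  0.43456174 0.21510201] [ 0.70714232 -0.7051644   0.03557936 -0.03777586] 12.9
[0.48036234 0.3613264  0.03      ]
```

View pics/p11.png

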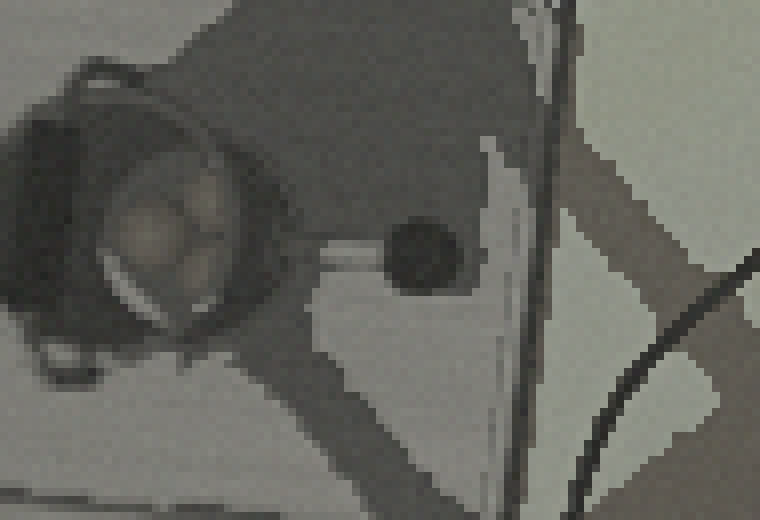

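play_rows([
  [-0.1, -1, 0, -0.15],
  [-0.3, -3, 0, -0.3],
  [-0.5, -5, 0, -0.45],
  [-0.6, -6.5, 0, -0.6],
  [-0.7, -7.3, 0, -0.75],
  [-0.7, -7.3, 0, -0.9],
  [-0.7, -7.3, 0, -1.05],
  [-0.7, -7.3, 0, -1.2],
  [-0.7, -7.3, -1, -1.35],
  [-0.7, -7.3, -3, -1.5],
  [-0.7, -7.3, -5, -1.571],
  [-0.7, -7.3, -7, -1.571],
], jaw=0)

```text
time: 14.5
ee_pos: [0.4799, 0.3601, 0.1399]
tool_rot: [0.472, -0.475, 0.525, -0.525]
ft_force: [-0.3, -0.4, 0.0]
finger_gap: 0.0425
```

play_rows([
  [0, 0, -3, 0],
  [0, 0, -6, 0],
  [0, 0, -8.5, 0],
  [0, 0, -10, 0],
  [0, 0, -10, 0],
  [0, 0, -10, 0],
])

```text
time: 15.25
ee_pos: [0.4816, 0.3613, 0.0433]
tool_rot: [-0.474, 0.473, -0.525, 0.525]
ft_force: [-0.3, 0.2, 0.5]
finger_gap: 0.0427
```

```bash
python3 - <<'E'
from plant import viewer,bot
from h import *
print(bot.observe()['q'].round(2))
S=viewer.read_camera('side');T=viewer.read_camera('top')
a=cv2.resize(S['image'][160:320,220:370],None,fx=2.6,fy=3.6,interpolation=3);b=cv2.resize(T['image'][180:340,90:240],None,fx=2.6,fy=3.6,interpolation=3)
save({'image':np.hstack([a,b])},'p12')
E
```

```text
[0.6  0.28 1.91 0.   0.94 0.71]
```

View pics/p12.png

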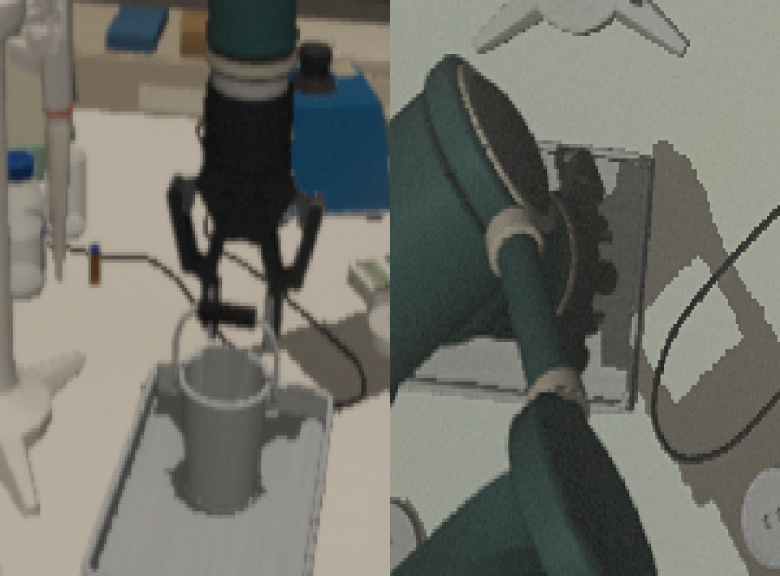

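```bash
python3 - <<'E'
from plant import viewer,bot
from h import *
from scipy.spatial.transform import Rotation as R
o=bot.observe(); M=R.from_quat(np.roll(o['tool_rot'],-1)).as_matrix(); print(np.arctan2(M[1,2],M[0,2]),M[:,1])
S=viewer.read_camera('side');T=viewer.read_camera('top')
def aty(u,v,y):
    p,d=ray(S,u,v); return p+d*(y-p[1])/d[1]
print(aty(220+272/2.6,160+350/3.6,.361-.0), aty(220+213/2.6,160+338/3.6,.361))
cv2.imwrite('pics/p13.png',cv2.resize(S['image'][215:275,285:345],None,fx=9,fy=9,interpolation=3)[:,:,::-1])
for p in [(.481,.361,.03),(.459,.361,.06),(.503,.361,.06)]: print((proj(S,p)-[285,215])*9)
E
```

```text
-0.10380714924956842 [ 0.00204699  0.00141947 -0.9999969 ]
[0.45478498 0.361      0.05573069] [0.50710878 0.361      0.0600953 ]
[249.27094704 461.71972439]
[340.83684506 363.84475118]
[168.3326265  351.48610404]
```

View pics/p13.png

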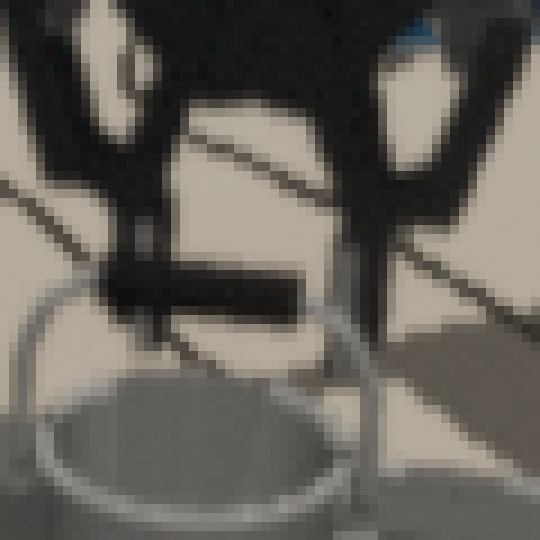

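play_rows([
  [0, 0, -1, 0],
  [0, 0, -2, 0],
  [0, 0, -3, 0],
  [0, 0, -3.6, 0],
  [0, 0, -4, 0],
  [0, 0, -4.4, 0],
  [0, 0, -4.4, 0],
])

```text
time: 16.32
ee_pos: [0.4808, 0.3607, -0.0018]
tool_rot: [0.473, -0.473, 0.525, -0.525]
ft_force: [-0.5, 0.3, 0.5]
finger_gap: 0.0427
```

```bash
python3 - <<'E'
from plant import viewer,bot
from h import *
S=viewer.read_camera('side');T=viewer.read_camera('top')
a=cv2.resize(S['image'][200:290,270:360],None,fx=4.3,fy=6,interpolation=3);b=cv2.resize(T['image'][200:290,140:230],None,fx=4.3,fy=6,interpolation=3)
save({'image':np.hstack([a,b])},'p14')
for p in [(.481,.361,.03),(.459,.361,.015),(.503,.361,.015)]: print((proj(S,p)-[270,200])*[4.3,6])
E
```

```text
[183.59611914 397.81314959]
[223.01752748 436.20998139]
[141.90912417 427.68303527]
```

View pics/p14.png

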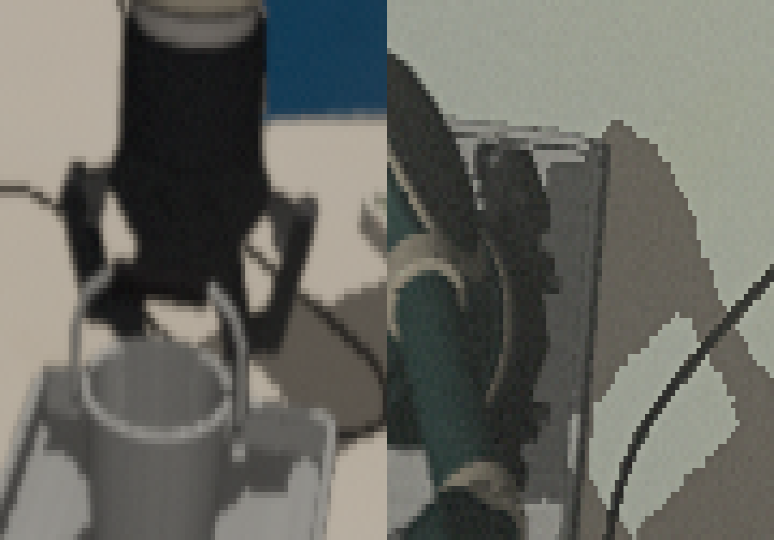

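play_rows([
  [0, 0, 0, 0],
  [0, 0, 0, 0],
  [0, 0, 0, 0],
  [0, 0, 0, 0],
], jaw=1, newtons=50)

```text
time: 16.92
ee_pos: [0.4811, 0.3609, -0.0012]
tool_rot: [-0.473, 0.473, -0.525, 0.525]
ft_force: [0.2, -1.3, 2.3]
finger_gap: 0.0191
```

play_rows([
  [0, 0, 0.3, 0],
  [0, 0.2, 0.7, 0],
  [0.05, 0.4, 1.2, 0],
  [0.05, 0.5, 1.5, 0],
  [0.05, 0.5, 1.5, 0],
])

```text
time: 17.55
ee_pos: [0.4814, 0.3659, 0.0138]
tool_rot: [-0.473, 0.473, -0.525, 0.525]
ft_force: [-0.6, -1.1, -0.3]
finger_gap: 0.0187
```

```bash
python3 - <<'E'
from plant import viewer,bot
from h import *
S=viewer.read_camera('side')
a=cv2.resize(S['image'][200:310,240:350],None,fx=5,fy=5,interpolation=3)
save({'image':a},'p15')
E
```

```text
(no output)
```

View pics/p15.png

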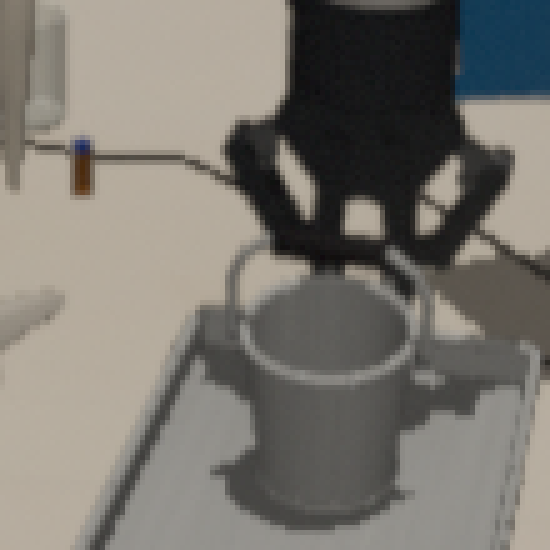

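play_rows([
  [0.05, 0.5, 1, 0],
  [0.1, 1, 1.9, 0],
  [0.15, 1.6, 2.7, 0],
  [0.2, 2.3, 3.4, 0],
  [0.3, 3.3, 4.3, 0],
  [0.4, 4.4, 5.1, 0],
  [0.4, 4.4, 5.1, 0],
])

```text
time: 18.48
ee_pos: [0.4862, 0.4118, 0.0659]
tool_rot: [0.475, -0.473, 0.525, -0.525]
ft_force: [-0.3, -1.3, 2.1]
finger_gap: 0.0186
```

```bash
python3 - <<'E'
from plant import viewer,bot
from h import *
S=viewer.read_camera('side')
a=cv2.resize(S['image'][180:330,220:370],None,fx=4,fy=4,interpolation=3)
save({'image':a},'p16')
E
```

```text
(no output)
```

View pics/p16.png

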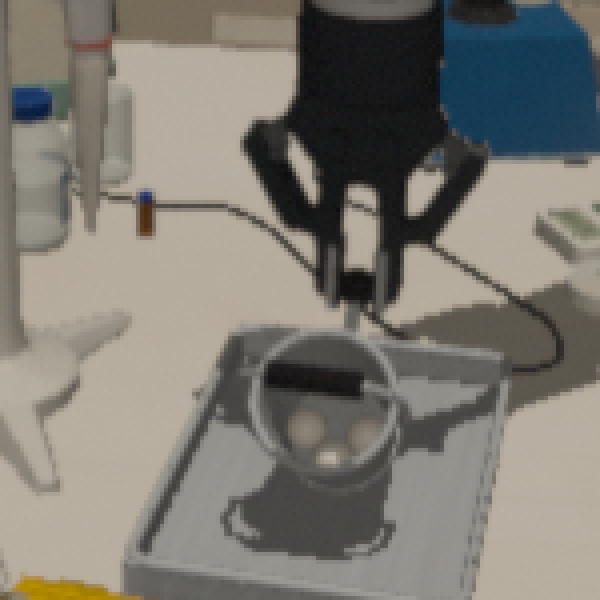

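```bash
python3 - <<'E'
from plant import viewer,bot
from h import *
S=viewer.read_camera('side')
cv2.imwrite('pics/p17.png',cv2.resize(S['image'][230:275,285:335],None,fx=12,fy=12,interpolation=2)[:,:,::-1])
print(bot.observe()['finger_gap'])
E
```

```text
0.018508478708116703
```

View pics/p17.png

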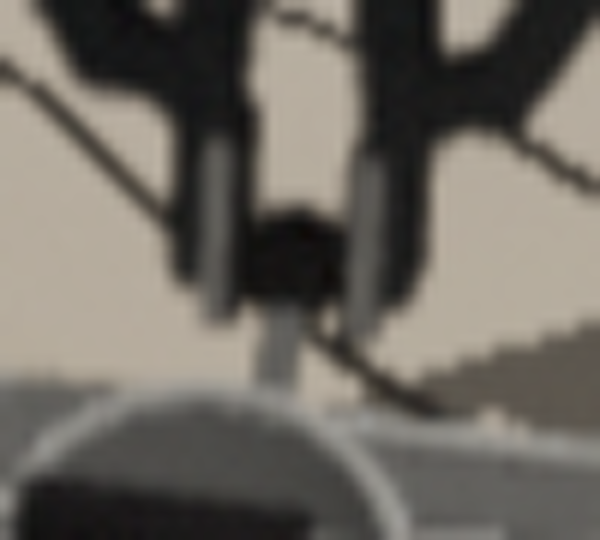

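play_rows([
  [0.05, 0.5, 0.7, 0],
  [0.1, 1, 1.3, 0],
  [0.15, 1.5, 1.9, 0],
  [0.2, 2, 2.5, 0],
  [0.25, 2.5, 3.1, 0],
  [0.3, 3, 3.7, 0],
  [0.35, 3.5, 4.2, 0],
  [0.35, 3.5, 4.6, 0],
  [0.35, 3.5, 5, 0],
  [0.35, 3.5, 5, 0],
  [0.35, 3.5, 5, 0],
  [0.35, 3.5, 5, 0],
])

```text
time: 20.08
ee_pos: [0.4887, 0.4446, 0.1142]
tool_rot: [0.473, -0.474, 0.525, -0.525]
ft_force: [0.1, 0.1, -2.7]
finger_gap: 0.0188
```

```bash
python3 - <<'E'
from plant import viewer,bot
from h import *
S=viewer.read_camera('side');T=viewer.read_camera('top')
a=cv2.resize(S['image'][180:340,220:370],None,fx=2.6,fy=3.6,interpolation=3);b=cv2.resize(T['image'][180:340,60:210],None,fx=2.6,fy=3.6,interpolation=3)
save({'image':np.hstack([a,b])},'p18')
E
```

```text
(no output)
```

View pics/p18.png

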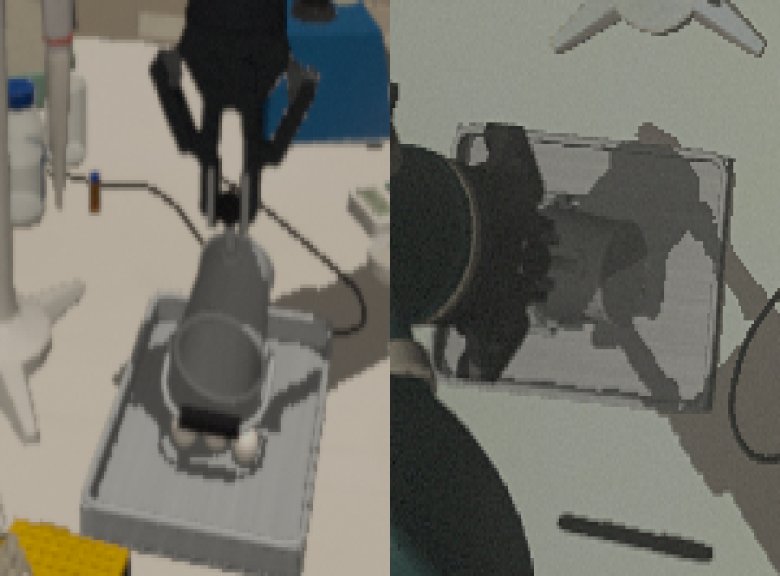

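```bash
python3 - <<'E'
from plant import viewer,bot
from h import *
S=viewer.read_camera('side')
cv2.imwrite('pics/p19.png',cv2.resize(S['image'][240:325,265:345],None,fx=7,fy=7,interpolation=2)[:,:,::-1])
for u,v in [(183,437),(215,440),(245,447)]: print(atz(S,220+u/2.6,180+v/3.6,.014))
E
```

```text
[0.51896695 0.49048079 0.014     ]
[0.4933531  0.48979441 0.014     ]
[0.46918308 0.49350614 0.014     ]
```

View pics/p19.png

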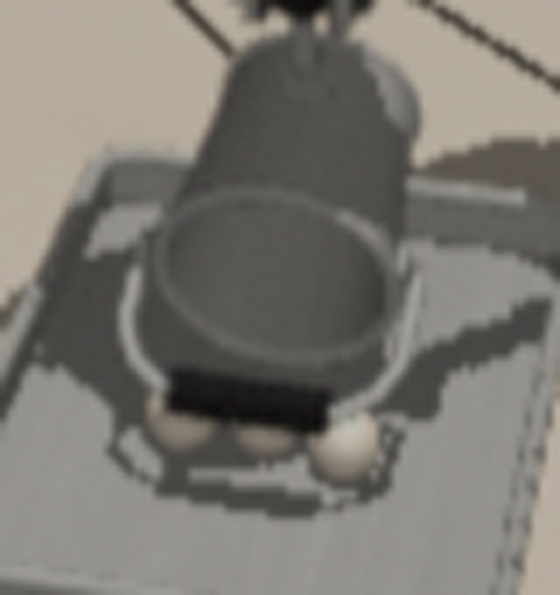

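play_rows([
  [0, 0, 0.8, 0],
  [0, 0, 1.8, 0],
  [0, 0, 2.6, 0],
  [0, 0, 3, 0],
  [0, 0, 3, 0],
  [0, -0.2, 2.5, 0],
  [0, -0.5, 1.8, 0],
  [-0.1, -0.8, 1, 0],
  [-0.1, -1.1, 0.2, 0],
  [-0.15, -1.5, -0.4, 0],
  [-0.2, -2, -0.9, 0],
  [-0.25, -2.5, -1.3, 0],
])

```text
time: 21.72
ee_pos: [0.4865, 0.4195, 0.1013]
tool_rot: [0.473, -0.473, 0.525, -0.525]
ft_force: [-0.5, -0.4, -3.0]
finger_gap: 0.019
```

```bash
python3 - <<'E'
from plant import viewer,bot
from h import *
S=viewer.read_camera('side');T=viewer.read_camera('top')
a=cv2.resize(S['image'][200:330,240:360],None,fx=3.2,fy=4.4,interpolation=3);b=cv2.resize(T['image'][190:320,80:200],None,fx=3.2,fy=4.4,interpolation=3)
save({'image':np.hstack([a,b])},'p20')
E
```

```text
(no output)
```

View pics/p20.png

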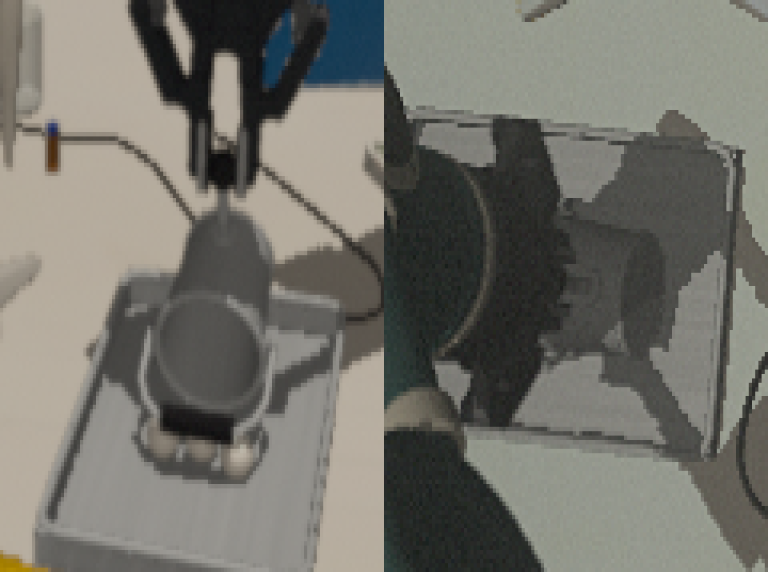

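```bash
python3 - <<'E'
from plant import viewer,bot
from h import *
S=viewer.read_camera('side')
cv2.imwrite('pics/p21.png',cv2.resize(S['image'][240:325,265:345],None,fx=7,fy=7,interpolation=2)[:,:,::-1])
for u,v in [(160,443),(200,445),(240,460)]: print(atz(S,240+u/3.2,200+v/4.4,.014), (240+u/3.2,200+v/4.4))
E
```

```text
[0.52004064 0.48794371 0.014     ] (290.0, 300.6818181818182)
[0.49407798 0.48577353 0.014     ] (302.5, 301.1363636363636)
[0.46753085 0.49467502 0.014     ] (315.0, 304.5454545454545)
```

View pics/p21.png

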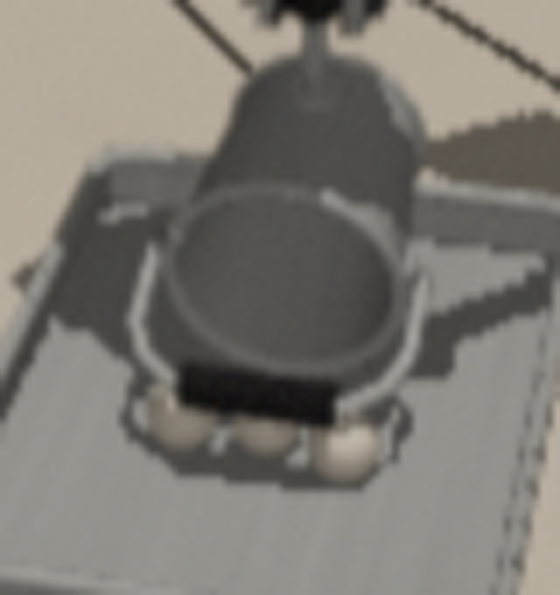

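```bash
python3 - <<'E'
from plant import viewer,bot
from h import *
S=viewer.read_camera('side')
o=bot.observe()['ee_pos']; k=o+[0,0,.0315]; print('knob',k)
Y=np.array([.1,.995,0]);Z=np.array([0,0,1.])
f=lambda p:((proj(S,p)-[265,240])*7).round(0)
print('knob px',f(k))
for tilt in (10,20,30):
    t=np.radians(tilt); d=np.cos(t)*Y-np.sin(t)*Z; n=np.sin(t)*Y+np.cos(t)*Z   # axis dir to mouth, 'up' (knob side)
    ax0=k-75e-3*n-27e-3*d
    print(tilt,'rimlow',f(ax0+75e-3*d-38e-3*n),(ax0+75e-3*d-38e-3*n).round(3),'rimtop',f(ax0+75e-3*d+38e-3*n),'hinge',(ax0+66e-3*d).round(3))
    h=ax0+66e-3*d
    for a in (-20,0,20,40,60,90):
        s=h+.05*(np.sin(np.radians(a))*Y-np.cos(np.radians(a))*Z); print('   ',a,s.round(3),f(s))
E
```

```text
knob [0.48659154 0.41982673 0.13323652]
knob px [319. -26.]
10 rimlow [288. 362.] [0.489 0.447 0.014] rimtop [290. 167.] hinge [0.489 0.445 0.053]
    -20 [0.487 0.428 0.006] [297. 352.]
    0 [0.489 0.445 0.003] [288. 389.]
    20 [0.491 0.462 0.006] [278. 410.]
    40 [0.492 0.477 0.014] [271. 412.]
    60 [0.493 0.488 0.028] [266. 393.]
    90 [0.494 0.495 0.053] [265. 331.]
20 rimlow [299. 336.] [0.487 0.426 0.011] rimtop [294. 173.] hinge [0.488 0.431 0.049]
    -20 [0.486 0.414 0.002] [305. 338.]
    0 [ 0.488  0.431 -0.001] [295. 374.]
    20 [0.489 0.448 0.002] [286. 394.]
    40 [0.491 0.463 0.011] [279. 396.]
    60 [0.492 0.474 0.024] [274. 377.]
    90 [0.493 0.481 0.049] [273. 316.]
30 rimlow [310. 300.] [0.485 0.405 0.011] rimtop [298. 173.] hinge [0.486 0.416 0.049]
    -20 [0.485 0.399 0.002] [312. 316.]
    0 [ 0.486  0.416 -0.001] [303. 352.]
    20 [0.488 0.433 0.002] [294. 371.]
    40 [0.489 0.448 0.01 ] [287. 372.]
    60 [0.491 0.459 0.024] [282. 354.]
    90 [0.491 0.466 0.049] [282. 293.]
```

play_rows([
  [0, 0, 1, 0],
  [0, 0, 2.2, 0],
  [0, 0, 3.5, 0],
  [0, -0.3, 4.5, 0],
  [0, -0.8, 5, 0],
  [-0.1, -1.5, 5, 0],
  [-0.2, -2, 5, 0],
  [-0.2, -2, 5, 0],
  [-0.2, -2, 5, 0],
])

```text
time: 23.05
ee_pos: [0.4842, 0.3996, 0.1511]
tool_rot: [0.473, -0.473, 0.525, -0.525]
ft_force: [0.5, 0.3, -3.1]
finger_gap: 0.0188
```

```bash
python3 - <<'E'
from plant import viewer,bot
from h import *
S=viewer.read_camera('side');T=viewer.read_camera('top')
a=cv2.resize(S['image'][200:330,240:360],None,fx=3.2,fy=4.4,interpolation=3);b=cv2.resize(T['image'][190:320,80:200],None,fx=3.2,fy=4.4,interpolation=3)
save({'image':np.hstack([a,b])},'p22')
E
```

```text
(no output)
```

View pics/p22.png

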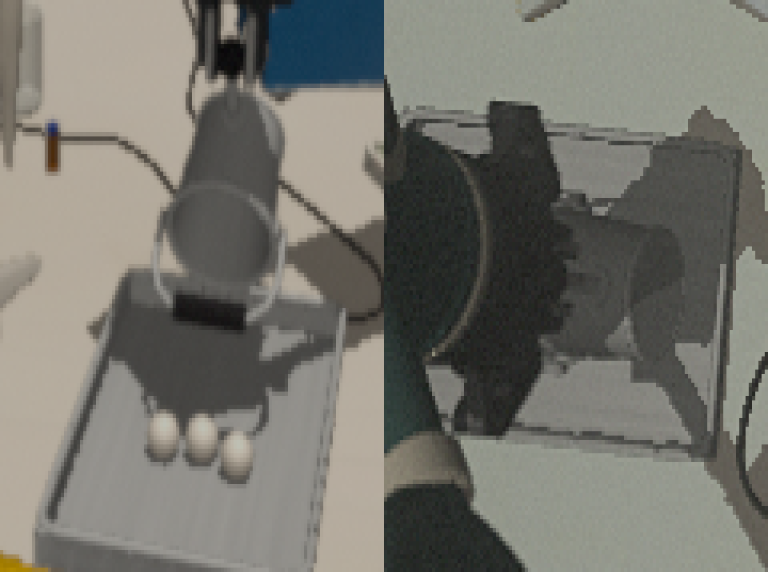

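play_rows([
  [0, 0, -0.8, 0],
  [0, 0, -1.8, 0],
  [0, 0, -2.8, 0],
  [0, 0, -3.5, 0],
  [0, -0.2, -4, 0],
  [0, -0.4, -4.4, 0],
  [-0.05, -0.7, -4.8, 0],
  [-0.05, -0.7, -4.8, 0],
])

```text
time: 24.15
ee_pos: [0.4837, 0.3923, 0.1032]
tool_rot: [0.473, -0.474, 0.525, -0.525]
ft_force: [0.1, -0.9, -2.7]
finger_gap: 0.0192
```

```bash
python3 - <<'E'
from plant import viewer,bot
from h import *
S=viewer.read_camera('side')
a=cv2.resize(S['image'][210:320,250:360],None,fx=5,fy=5,interpolation=3)
save({'image':a},'p23')
E
```

```text
(no output)
```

View pics/p23.png

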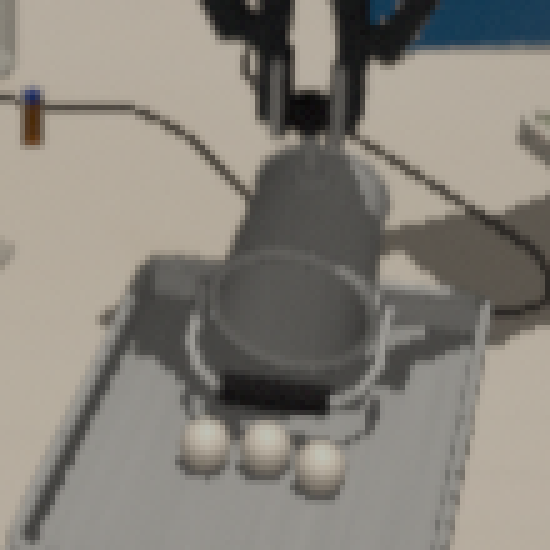

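play_rows([
  [0, -0.4, -0.3, 0],
  [-0.1, -0.8, -0.6, 0],
  [-0.1, -1.2, -0.8, 0],
  [-0.2, -1.6, -1.0, 0],
  [-0.2, -2, -1.2, 0],
  [-0.25, -2.4, -1.5, 0],
  [-0.3, -2.8, -1.7, 0],
  [-0.3, -3.1, -1.9, 0],
  [-0.3, -3.3, -2.1, 0],
  [-0.3, -3.3, -2.1, 0],
])

```text
time: 25.45
ee_pos: [0.4862, 0.3659, 0.0917]
tool_rot: [0.479, -0.467, 0.526, -0.525]
ft_force: [-3.8, 5.0, 26.3]
finger_gap: 0.0187
```

```bash
python3 - <<'E'
from plant import viewer,bot
from h import *
S=viewer.read_camera('side');T=viewer.read_camera('top')
a=cv2.resize(S['image'][200:330,240:360],None,fx=3.2,fy=4.4,interpolation=3);b=cv2.resize(T['image'][190:320,80:200],None,fx=3.2,fy=4.4,interpolation=3)
save({'image':np.hstack([a,b])},'p24')
E
```

```text
(no output)
```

View pics/p24.png

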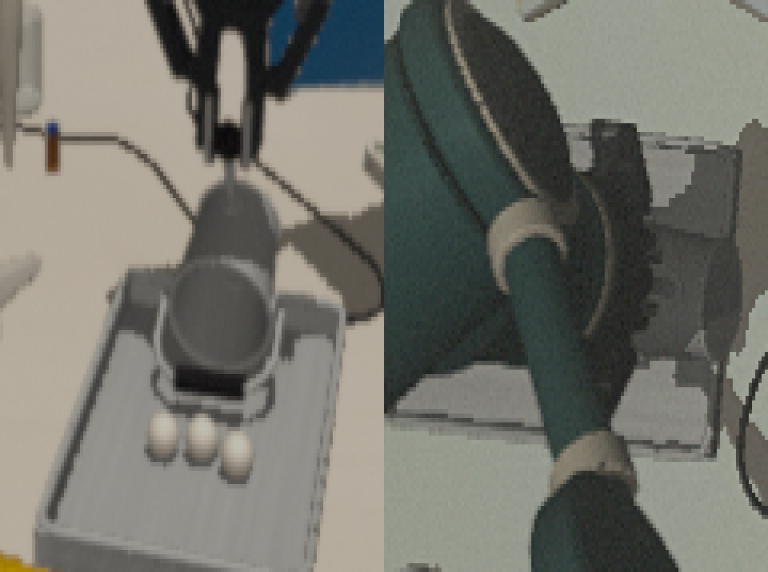

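play_rows([
  [0, 0.6, 1.5, 0],
  [0, 1, 3, 0],
  [0.1, 2, 4, 0],
  [0.2, 3, 4.5, 0],
  [0.4, 4.2, 4.5, 0],
  [0.5, 5.2, 4.5, 0],
  [0.6, 5.6, 4, 0],
  [0.6, 5.6, 3.2, 0],
  [0.6, 5.4, 2.5, 0],
  [0.5, 5.2, 2, 0],
  [0.5, 5.2, 2, 0],
])

```text
time: 26.92
ee_pos: [0.4854, 0.411, 0.1016]
tool_rot: [0.473, -0.474, 0.525, -0.525]
ft_force: [0.6, 0.3, -3.2]
finger_gap: 0.019
```

```bash
python3 - <<'E'
from plant import viewer,bot
from h import *
S=viewer.read_camera('side');T=viewer.read_camera('top')
a=cv2.resize(S['image'][200:330,240:360],None,fx=3.2,fy=4.4,interpolation=3);b=cv2.resize(T['image'][190:320,80:200],None,fx=3.2,fy=4.4,interpolation=3)
save({'image':np.hstack([a,b])},'p25')
E
```

```text
(no output)
```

View pics/p25.png

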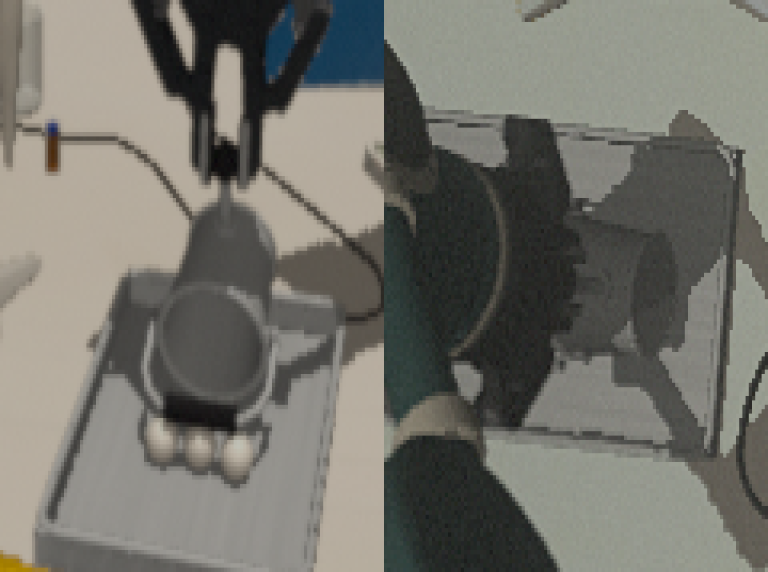

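play_rows([
  [0, -0.3, -0.4, 0],
  [0, -0.5, -0.8, 0],
  [0, -0.6, -1.1, 0],
  [-0.1, -1.1, -1.3, 0],
  [-0.1, -1.6, -1.5, 0],
  [-0.2, -2.2, -1.6, 0],
  [-0.2, -2.8, -1.7, 0],
  [-0.3, -3.2, -1.8, 0],
  [-0.3, -3.5, -1.9, 0],
  [-0.3, -3.5, -1.9, 0],
])

```text
time: 28.28
ee_pos: [0.483, 0.3766, 0.0836]
tool_rot: [-0.473, 0.473, -0.525, 0.525]
ft_force: [0.1, 0.8, -1.1]
finger_gap: 0.0189
```

```bash
python3 - <<'E'
from plant import viewer,bot
from h import *
S=viewer.read_camera('side');T=viewer.read_camera('top')
a=cv2.resize(S['image'][200:330,240:360],None,fx=3.2,fy=4.4,interpolation=3);b=cv2.resize(T['image'][190:320,80:200],None,fx=3.2,fy=4.4,interpolation=3)
save({'image':np.hstack([a,b])},'p26')
E
```

```text
(no output)
```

View pics/p26.png

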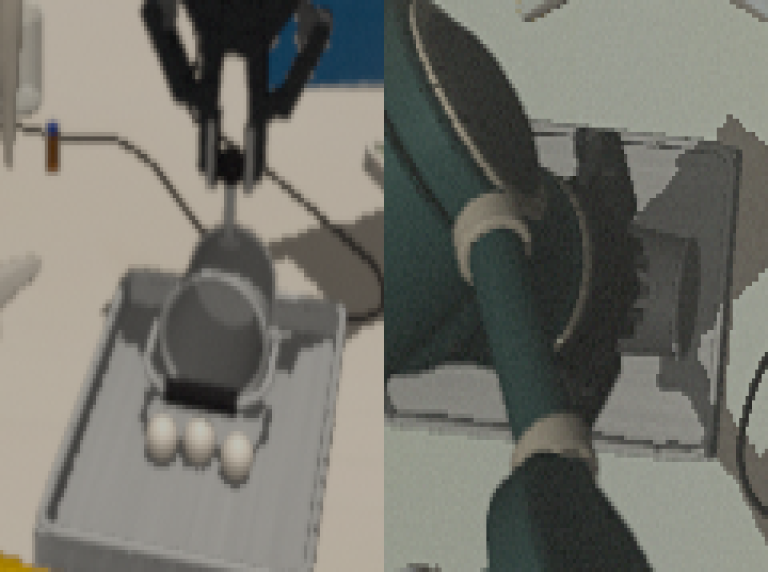

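play_rows([
  [0, -0.2, -0.2, 0],
  [0, -0.3, -0.4, 0],
  [0, -0.3, -0.4, 0],
  [0, -0.3, -0.4, 0],
])

```text
time: 28.88
ee_pos: [0.4838, 0.3733, 0.0814]
tool_rot: [-0.474, 0.473, -0.525, 0.526]
ft_force: [-3.0, -5.6, 7.8]
finger_gap: 0.0191
```

```bash
python3 - <<'E'
from plant import viewer,bot
from h import *
S=viewer.read_camera('side')
a=cv2.resize(S['image'][210:320,250:360],None,fx=5,fy=5,interpolation=3)
save({'image':a},'p27')
E
```

```text
(no output)
```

View pics/p27.png

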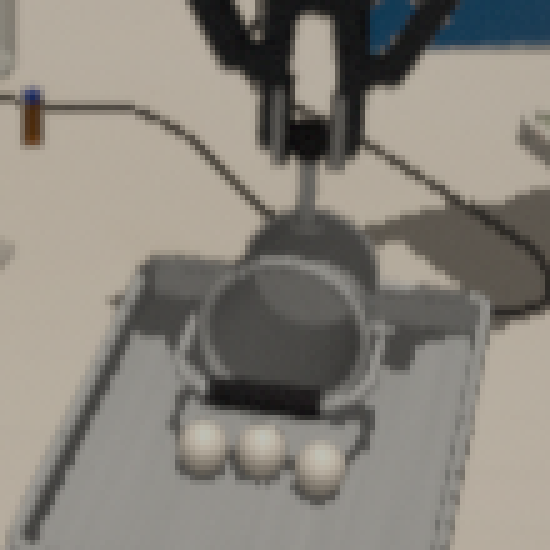

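play_rows([
  [0, 0, 0.1, 0],
  [0, 0, 0.1, 0],
  [0, 0, 0.1, 0],
  [0, 0, 2, 0],
  [0, 0, 6, 0],
  [0, 0, 11, 0],
  [0, 0, 14, 0],
  [0, 0, 14, 0],
], jaw=0)

```text
time: 29.92
ee_pos: [0.4852, 0.3755, 0.2249]
tool_rot: [-0.476, 0.47, -0.525, 0.526]
ft_force: [0.6, -0.2, -0.5]
finger_gap: 0.0431
```

```bash
python3 - <<'E'
from plant import viewer,bot
from h import *
S=viewer.read_camera('side');T=viewer.read_camera('top')
a=cv2.resize(S['image'][200:330,240:360],None,fx=3.2,fy=4.4,interpolation=3);b=cv2.resize(T['image'][190:320,80:200],None,fx=3.2,fy=4.4,interpolation=3)
save({'image':np.hstack([a,b])},'p28')
E
```

```text
(no output)
```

View pics/p28.png

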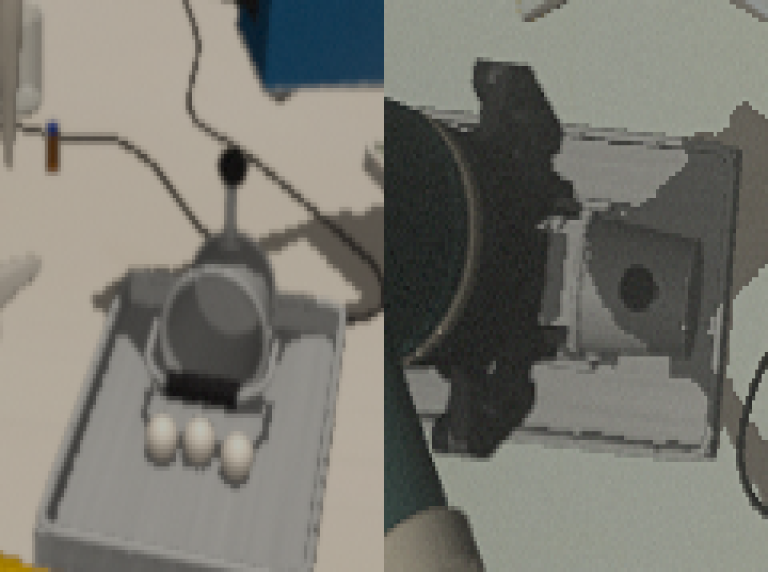

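The pail lies on its side with the knob up, and all three balls are outside it at side-view (290–314, 300–304). I'll back away, let it settle and check again.

play_rows([
  [0, -1, 2, 0],
  [0, -3, 4, 0],
  [0, -6, 5, 0],
  [0, -9, 5, 0],
  [0, -12, 5, 0],
  [0, -14, 5, 0],
  [0, -15, 5, 0],
  [0, -15, 5, 0],
  [0, -15, 5, 0],
  [0, -15, 5, 0],
  [0, -15, 5, 0],
  [0, -15, 5, 0],
])

```text
time: 31.52
ee_pos: [0.4828, 0.2241, 0.2694]
tool_rot: [0.473, -0.474, 0.525, -0.525]
ft_force: [0.3, 0.2, -1.1]
finger_gap: 0.043
```

```bash
python3 - <<'E'
from plant import viewer,bot
from h import *
S=viewer.read_camera('side');T=viewer.read_camera('top')
a=cv2.resize(S['image'][200:330,240:360],None,fx=3.2,fy=4.4,interpolation=3);b=cv2.resize(T['image'][190:320,80:200],None,fx=3.2,fy=4.4,interpolation=3)
save({'image':np.hstack([a,b])},'p29')
E
```

```text
(no output)
```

View pics/p29.png

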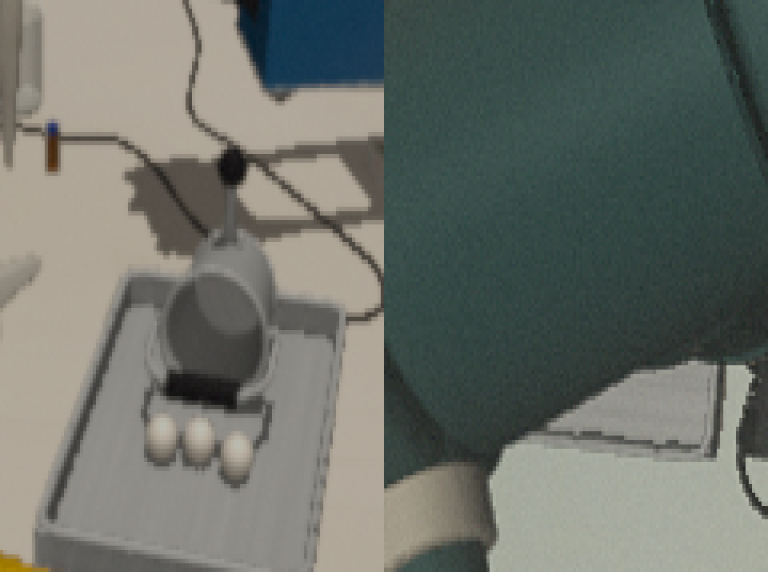

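```bash
python3 -c "
from plant import job; print(job.finish_job())"
```

```text
the job is handed in; nothing more can be done
None
```

The job is done and handed in at about 31.6 s. The empty pail lies on its side in the tray with its knob up, and all three balls are on the tray floor outside its mouth.

- **What I did:** I lifted the pail by its bail, stood it upright at the tray spot and let go. I then pinched the ball knob and tipped the pail until all three balls rolled out. Finally I set it down on its side, released it and backed the arm away.
- **Last checks:** The side view just before and about 1.6 s after backing away looked the same, and the wrist force was about zero. In the last clear top view the foot was clear of the tray's end wall; in the final one the arm hid the tray. There is no picture from after the hand-in.
- **What disagreed:** The fingertips showed about 27 mm higher in the pictures than the reported TCP and the 11 mm nose length imply. I went by the pictures, and both grasps held.
- **What went wrong:** My first try at laying the pail down set its foot on the tray's end wall. The wrist force read 26 N at the end of that move, so I lifted the pail and laid it down again farther in. After it was laid down the second time, the hand was pressing it with about 8 N just before release.

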